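Tuck the cover tab of the job-ticket holder under its lip

TASK

Close the job-ticket holder on the desk by pushing with the fingertips only: fold its blue cover tab over the tray, keep it pressed down (it springs open when let go) and push it along until its free edge is tucked fully home beneath the orange lip, then let go. Do not pinch the tab or reach round onto its grey inner lining, leave the memory stick lying in the tray, and do not disturb the things standing around.

Things in the scene. Friction and masses are not known exactly. Their poses are not given: they have to be found in the camera images.
- ticket_holder: grey tray screwed to the desk, 98 x 164 x 36 mm (130 over the screw ears). Origin: on the desk below the tray (which runs from y -78 to +86 mm). +y points from the hinge end to the end with the orange lip, x runs across. Inner floor 4 mm above the desk, side walls 27 mm, dark hinge rails on them 34 mm
- lip_mouth (a point): middle of the mouth below the orange lip: 62 mm from the holder's origin along its +y, 28 mm above the desk. The lip's underside is 31 mm, its top 35 mm above the desk; it reaches from here to the end wall. Its front edge is bent up as a lead-in that starts 7 mm before this point and reaches 38 mm up
- tab_hinge (a point): middle of the tab's hinge axis (along the holder's x), 24 mm above the desk. It sits in slotted rails: it moves with joint tab_slide, at slide 0 it is 60 mm from the holder's origin on the -y side
- cover_tab (a joint): fold angle of the stiff blue tab, rad: 0 = level over the tray, 1.57 = upright, grows as it opens; stops -0.06 and 2.0, starts 1.35 to 1.85. A light spring opens it (1 to 2 N on a fingertip when level). 78 mm wide (holder's x), 3 to 4 mm thick, free edge 106 mm from the hinge axis; its outer blue face (up when folded) is 2 mm outside the axis, so 26 mm above the desk when level
- tab_slide (a joint): how far tab and hinge are slid toward the lip, m: 0 to 0.026 (stop); starts 0 to 0.003, rubs with 3 N, stays where left. At 0 the free edge is 9 mm short of the lead-in, so fold level before sliding; from 0.016 it is under the lip, at 0.026 10 mm under. It enters at fold angles from -0.06 to 0.05; tucked, it rests against the lip's underside
- tab_step (a point): middle of the foot of the finger step on the tab's outer face, 75 mm from the hinge axis: a 7 mm high, 60 mm wide face (white stripe) that looks to the hinge; on the lip side it slopes down to the face. A fingertip pressed on the smooth face between hinge and step, and moved toward the lip, pushes against this step
- tab_lining: grey lining on the tab's inner face (down when folded), 80 mm wide, so it stands 1 mm proud of the tab's two side edges; not to be touched. Origin on the hinge axis
- memory_stick: red memory stick 17 x 52 x 8 mm lying loose in the tray; origin at the centre of its underside. The folded tab passes above it
- blue_marker: bystander: marker with blue cap, 16 x 132 x 18 mm, lying in front of the holder; origin under its centre
- ink_bottle: bystander: ink bottle with black cap, 39 mm across, 90 mm high, standing behind the holder; origin under its centre
- tool_cup: bystander: dark grey pen cup, 78 mm across, 96 mm high; origin under its centre
- stapler: bystander: blue and black stapler 30 x 136 x 49 mm; origin under its centre
- tape_measure: bystander: yellow tape measure 62 x 73 x 35 mm; origin under its centre
Mind the look-alikes: they are no part of the job. Leave any yellow look-alike of the memory_stick alone.

How it is judged (in metres and radians):
At the end, for the whole second after the job is handed in: the tab lies folded over the tray (fold angle below 0.09 rad, at rest) with its edge tucked beneath the lip (slide beyond 21 of its 26 mm, at least 5 mm under the lip); the memory stick lies on the tray floor (value of joint cover_tab below 0.09 rad and value of joint tab_slide above 0.021 m and velocity of joint cover_tab below 0.05 rad/s and z of memory_stick in the frame of ticket_holder below 0.01 m and horizontal distance between memory_stick and ticket_holder below 0.075 m); the robot touches nothing.
It fails at once if the tab is pinched or handled by its inner lining (contact force between the fingers and tab_lining above 0.5 N).
It fails at once if the memory stick is lifted (z of memory_stick in the frame of ticket_holder above 0.02 m).
It fails at once if a bystander is moved by more than 20 mm or lifted (distance of any of blue_marker, ink_bottle, tool_cup, stapler, tape_measure from where it was at the start of the episode above 0.02 m).
It fails at once if the ink bottle or the pen cup is tipped over (angle between any of ink_bottle, tool_cup's own z axis and vertical above 0.5 rad).
It also fails if it takes over 48 s, if anything falls off the work surface, if the arm or the gripper's body presses on something with over 40 N, if the wrist force passes 120 N, or if a joint passes its speed limit or range.

ROBOT

A 6-joint arm with a two-finger parallel gripper is mounted at the origin on a cart in front of the work surface, level with it; the furniture and walls round the work are solid. World frame = base frame: x ahead of the robot, y to its left, z up, the work surface at z = 0. Lengths are in mm, angles in rad, forces in N, time in s.
With the tool pointing down it reaches from about 275 to 750 mm from the base axis. Payload 10.2 kg.
Tool frame: the origin (TCP) lies at the very end of the fingers, on their centre line; the grasp point (between the pads) lies 19 mm behind it; x points along the fingers, y is the direction in which the jaws open and shut, and the axes are right-handed (so a half turn about x gives the same grasp; the last joint's range is limited). The gripper opens to 85 mm and grips with 20 to 120 N. Pads are 22 mm wide; open, the fingers measure 114 mm over their backs; the gripper's body (76 mm by 85 mm) begins 54 mm behind the grasp point. The pads swing forward as they close: fully open they stand 13 mm farther back than shut.
Start: joints at [-1.532, 0.313, 1.498, -0, 1.331, -0.223], TCP at [135.867, -507.121, 231.294] pointing down, gripper open.
Joint ranges: [-2.94, 2.94], [-0.97, 2.17], [0.19, 2.56], [-1.23, 4.37], [0.02, 3.11], [-2.88, 2.88]. Speed limits (rad/s): [2.39, 2.39, 3.01, 3.14, 3.14, 3.14].

INTERFACE

Orientations are given as a unit quaternion [w, x, y, z].
In Python, from rig import ctrl, viewer, order gives the robot as it stands. The module is installed in compiled form; this text tells all that it offers.
- The arm moves only by the tool carry_out, never from a script. Its argument "deltas" is a list of rows, each a list of 7 numbers: the gripper command: -1 is fully open, 1 is shut, values between are in proportion, then the shift along the tool's x, y, z in mm, then the turn, a rotation vector about the tool's x, y, z in degrees. A call has exactly 5 rows; each row is the pose to reach, as a shift and turn from the pose commanded when the call began, along the tool's axes at that moment; what a row does not reach only later rows make up. A row lasts 1/8 s, in which the tool goes at most 62.5 mm and 10.7 degrees, less where a joint would pass 70% of its speed; a pose out of reach is approached as far as the arm can. A call with a gripper value outside its range is refused whole. The fingers move at their own pace and stop on an object; "newtons" is the grip in N (left out, the last holds). Time passes only in rows, so rows that repeat a pose let the fingers close, or fill a call up. It gives the time, the measured TCP pose, the force and the opening at its end, in the units of the state.
- ctrl.sense(): the state, without advancing time (a new reading comes with each control period).
- viewer.capture(name): name is "scene" or "top" or "wrist"; returns the picture (400x640x3 uint8, red, green, blue); there is no depth.
- viewer.calibration(name): a dict with "fx", "fy", "cx", "cy" (pixels), "k1" (the pictures are not rectified: a ray, as slopes to the right and down, at radius r is drawn at 1 + k1 r^2 times it, then the intrinsics apply), "xyz" and "attitude" of the camera in the world; the wrist camera has in their place "T_tool_cam" (4x4, takes a point from camera to tool coordinates, whose origin is the TCP and whose axes are the tool frame's). Camera axes: x right, y down, z forward; pixel columns grow to the right and rows downward; lengths in mm; the calibration is good to about 2 mm. A picture is of the moment at which its call begins: read the wrist's pose just before it. calibration takes no time and is no camera call.
- order.finish_job(): hands the job in, once; it reports no verdict.
The state is a dict: "time_s": time; "joints": joint angles; "dq": joint speeds; "tau": joint torques, N m; "eef_pos": TCP position; "ee_rot": TCP orientation; "force": force on the tool from outside, world axes, zero at the start; "wrist_torque": the same for the moment, N m; "grip_width": opening from 0.0 (shut) to 1.0 (fully open).
Only numpy, scipy, OpenCV 4.12 (cv2) and the standard library are available. Lean on these libraries where they do the work, as an engineer would, in place of code of your own. Each camera call takes 0.05 s, during which the arm holds its last target. There are 200 camera calls.

## Working session

There is one attempt and no reset: what is moved stays moved. The work goes in short steps, Python scripts to look and compute and a tool call to move; the robot and the scene stay as the last step left them, time stands still between calls to the robot, and variables do not carry over. Pictures are saved under pics/ and viewed, about 8 in all and at most 12, crops included, and the job is handed in when it is done.

Besides the shell and the picture viewer there is one more tool, called after "Call:" in YAML: its name, and indented under it one key for each argument. carry_out: Moves the arm, as the interface text tells. Its arguments: {"type":"object","properties":{"deltas":{"type":"array"},"newtons":{"type":"number"}},"required":["deltas"]}

```bash
mkdir -p pics
python3 - <<'E'
from rig import ctrl, viewer, order
import cv2, numpy as np
s=ctrl.sense(); print({k:np.round(v,3).tolist() for k,v in s.items()})
for n in ("scene","top"):
    im=viewer.capture(n); cv2.imwrite(f"pics/{n}.png",im[:,:,::-1]); print(n,viewer.calibration(n))
print(viewer.calibration("wrist"))
a=cv2.imread("pics/scene.png");b=cv2.imread("pics/top.png")
E
```

```text
{'time_s': 0.0, 'joints': [-1.532, 0.313, 1.498, -0.0, 1.331, -0.223], 'dq': [0.0, 0.0, -0.001, -0.002, 0.001, -0.001], 'tau': [0.002, -41.226, -25.974, -0.0, 0.004, -0.0], 'eef_pos': [135.852, -506.832, 230.72], 'ee_rot': [0.092, 0.701, 0.093, -0.701], 'force': [0.983, 0.396, 0.519], 'wrist_torque': [-0.048, 0.022, 0.028], 'grip_width': 0.998}
scene {'fx': 515.4969370370161, 'fy': 515.4969370370161, 'cx': 318.79080642284595, 'cy': 196.54264084391403, 'k1': 0.022000248214991365, 'xyz': array([ -13.77762362,  332.10607364, 1101.08207844]), 'attitude': array([ 0.13246874, -0.47286114,  0.83907714, -0.23410242])}
top {'fx': 496.6479019158358, 'fy': 496.6479019158358, 'cx': 311.8896945196752, 'cy': 202.6478510326853, 'k1': -0.0773386346362618, 'xyz': array([ 365.74578929,   14.99326546, 1127.75097293]), 'attitude': array([ 0.05141761, -0.70294078,  0.70697805, -0.05841682])}
{'fx': 297.6209653161045, 'fy': 297.6209653161045, 'cx': 318.76992674493965, 'cy': 203.43382249194454, 'k1': 0.01451681565432159, 'T_tool_cam': array([[-4.24631172e-04, -2.98530020e-01,  9.54400150e-01,
        -1.42740624e+02],
       [ 9.99999478e-01,  7.60463972e-04,  6.82787272e-04,
         3.22450293e-01],
       [-9.29619428e-04,  9.54399942e-01,  2.98529541e-01,
        -7.49278380e+01],
       [ 0.00000000e+00,  0.00000000e+00,  0.00000000e+00,
         1.00000000e+00]])}
```

View pics/top.png

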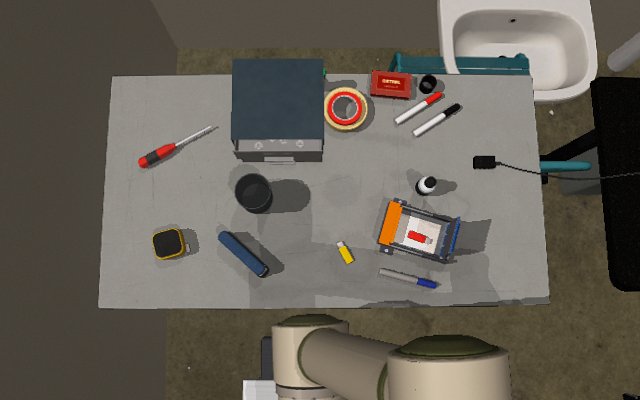

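View pics/scene.png

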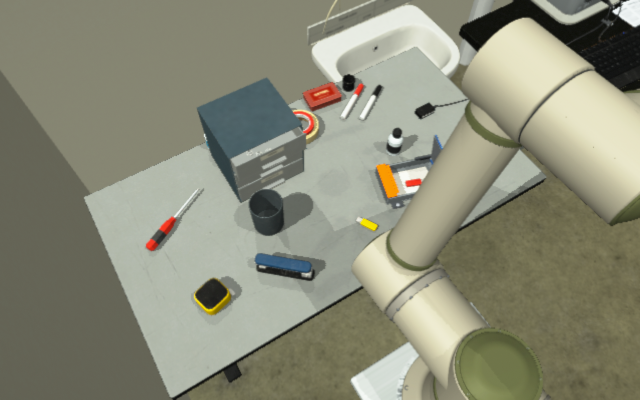

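Top view: holder around (420,230), with the orange lip on its left at (390,224) and the blue tab standing upright at (455,238). The red stick is in the tray at (420,237). Look-alikes for the stick are the yellow one at (345,252), left alone, and the red box at (390,83). Look-alikes for the blue tab are the stapler (243,254) and the marker cap (427,283). I choose the blue strip with the grey frame at the holder's right end.

```bash
cat > h.py <<'E'
import numpy as np, cv2
from scipy.spatial.transform import Rotation as R
def rot(q): return R.from_quat(np.r_[q[1:],q[0]])
def cam(viewer,name,s=None):
    c=viewer.calibration(name)
    if name=="wrist":
        T=c["T_tool_cam"]; Rt=rot(s["ee_rot"]).as_matrix()
        return c,Rt@T[:3,:3],Rt@T[:3,3]+np.array(s["eef_pos"])
    return c,rot(c["attitude"]).as_matrix(),np.array(c["xyz"])
def ray(C,uv):
    c,Rm,o=C
    d=(np.atleast_2d(uv).astype(float)-[c["cx"],c["cy"]])/[c["fx"],c["fy"]]
    u=d.copy()
    for _ in range(20): u=d/(1+c["k1"]*(u**2).sum(1,keepdims=True))
    return o,np.c_[u,np.ones(len(u))]@Rm.T
def onz(C,uv,z):
    o,d=ray(C,uv); return o+d*((z-o[2])/d[:,2:])
def proj(C,P):
    c,Rm,o=C; p=(np.atleast_2d(P)-o)@Rm; u=p[:,:2]/p[:,2:]
    return u*(1+c["k1"]*(u**2).sum(1,keepdims=True))*[c["fx"],c["fy"]]+[c["cx"],c["cy"]]
E
python3 - <<'E'
from h import *
from rig import viewer
im=cv2.imread("pics/top.png"); C=cam(viewer,"top")
crop=im[185:300,335:500]; cv2.imwrite("pics/crop.png",cv2.resize(crop,None,fx=4.8,fy=4.8,interpolation=cv2.INTER_CUBIC))
hsv=cv2.cvtColor(im,cv2.COLOR_BGR2HSV)
def m(lo,hi,box):
    k=cv2.inRange(hsv,lo,hi); z=np.zeros_like(k); a,b,c,d=box; z[b:d,a:c]=k[b:d,a:c]; return z
o=m((8,150,120),(20,255,255),(360,185,420,270)); r=m((0,150,100),(6,255,255),(395,220,445,255))
for n,k,z in(("lip",o,35),("stick",r,12)):
    p=np.argwhere(k)[:,::-1]; b=cv2.boxPoints(cv2.minAreaRect(p.astype(np.float32)))
    print(n,len(p),b.round(1).tolist(),onz(C,b,z).round(1).tolist(),onz(C,[p.mean(0)],z).round(1))
for n,uv,z in(("marker_blue",(427,283),9),("bottle",(427,185),90),("marker end",(380,271),9),("marker end",(437,286),9),("yellow",(345,252),6)): print(n,onz(C,uv,z).round(0))
E
```

```text
lip 596 [[377.70001220703125, 241.89999389648438], [389.70001220703125, 200.10000610351562], [403.29998779296875, 203.89999389648438], [391.29998779296875, 245.8000030517578]] [[448.6, -141.2, 35.0], [542.0, -170.5, 35.0], [533.1, -200.8, 35.0], [439.7, -171.1, 35.0]] [[ 490.8 -170.3   35. ]]
stick 129 [[407.0, 236.60000610351562], [409.6000061035156, 229.6999969482422], [425.8999938964844, 235.8000030517578], [423.29998779296875, 242.8000030517578]] [[461.8, -211.3, 12.0], [477.4, -217.7, 12.0], [463.2, -254.5, 12.0], [447.6, -248.0, 12.0]] [[ 462.3 -232.8   12. ]]
marker_blue [[ 357. -254.    9.]]
bottle [[ 565. -243.   90.]]
marker end [[ 385. -148.    9.]]
marker end [[ 350. -276.    9.]]
yellow [[429. -71.   6.]]
```

View pics/crop.png

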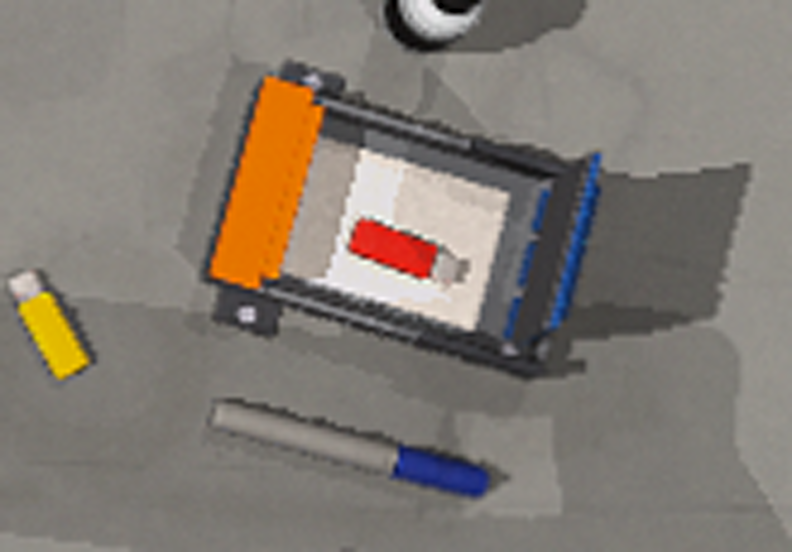

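Crop shows the lip at (268,180), the red stick at (395,248), and the tab upright at (575,240) with its dark lining facing the tray. The marker lies in front at (350,450) and the bottle behind at (430,20). This confirms the choice. Next, work out the pre-contact pose behind the tab.

```bash
cat >> h.py <<'E'
HO=np.array([470.,-238.,0]); TH=-0.304
def hframe(): return R.from_euler("z",TH).as_matrix()
def w2h(P): return (np.atleast_2d(P)-HO)@hframe()
def h2w(P): return np.atleast_2d(P)@hframe().T+HO
def tooldown():
    H=hframe(); return np.c_[-H[:,2],-H[:,0],H[:,1]]
def delta(s,Ph,Rm=None):
    Rc=rot(s["ee_rot"]).as_matrix(); Rm=tooldown() if Rm is None else Rm
    t=Rc.T@(h2w(Ph)[0]-np.array(s["eef_pos"]))
    return t.round(1), np.degrees(R.from_matrix(Rc.T@Rm).as_rotvec()).round(1)
E
python3 - <<'E'
from h import *
from rig import ctrl
s=ctrl.sense(); print(rot(s["ee_rot"]).as_matrix().round(2), delta(s,[0,-135,160]), h2w([0,-135,160]))
E
```

```text
[[-0.    0.26 -0.97]
 [ 0.   -0.97 -0.26]
 [-1.   -0.   -0.  ]] (array([  70.9,  -59.2, -320. ]), array([1.224e+02, 1.000e-01, 1.000e-01])) [[ 429.58921093 -366.80981378  160.        ]]
```

```bash
sed -i 's/np.c_\[-H\[:,2\],-H\[:,0\],H\[:,1\]\]/np.c_[-H[:,2],H[:,0],-H[:,1]]/' h.py
python3 - <<'E'
from h import *
from rig import ctrl
s=ctrl.sense(); print(delta(s,[0,-135,160]))
E
```

```text
(array([  70.9,  -59.2, -320. ]), array([-57.6,  -0. ,   0.1]))
```

Call:
carry_out:
  deltas:
    - [1,0,-10,-55,-10,0,0]
    - [1,0,-20,-110,-20,0,0]
    - [1,10,-30,-165,-30,0,0]
    - [1,20,-40,-220,-40,0,0]
    - [1,35,-50,-270,-50,0,0]

```text
time_s: 0.72
eef_pos: [385.4, -387.9, 196.0]
ee_rot: [0.382, 0.595, 0.382, -0.595]
force: [-0.1, -0.4, 0.4]
grip_width: 0.003
```

Run:
```python
from h import *
from rig import ctrl
s=ctrl.sense(); print(delta(s,[0,-135,160]),s["eef_pos"],s["joints"],w2h(s["eef_pos"]))
```

```text
(array([ 36. ,  31.4, -37.6]), array([-7.2,  0. , -0. ])) [ 385.3702395  -387.90531977  195.95917863] [-1.00302086e+00  3.89259494e-01  1.48528610e+00  2.56375319e-05
  1.26674827e+00 -5.72777370e-01] [[ -35.87667729 -168.36467945  195.95917863]]
```

Call:
carry_out:
  deltas:
    - [1,10,10,-10,-4,0,0]
    - [1,25,25,-30,-7,0,0]
    - [1,36,31,-38,-7.2,0,0]
    - [1,36,31,-38,-7.2,0,0]
    - [1,36,31,-38,-7.2,0,0]

```text
time_s: 1.35
eef_pos: [427.4, -368.2, 160.8]
ee_rot: [-0.416, -0.572, -0.416, 0.572]
force: [0.1, 0.5, 0.2]
grip_width: 0.0
```

Run:
```python
from h import *
from rig import ctrl,viewer
s=ctrl.sense(); print(w2h(s["eef_pos"]),s["force"],delta(s,[0,-135,160])[1])
C=cam(viewer,"wrist",s); w=viewer.capture("wrist"); 
# overlay predicted: tray corners, lip front, hinge line, tab edge for angles
w=w[:,:,::-1].copy(); t=viewer.capture("top")[:,:,::-1].copy(); sc=viewer.capture("scene")[:,:,::-1].copy()
cv2.imwrite("pics/w1raw.png",w); cv2.imwrite("pics/t1raw.png",t); cv2.imwrite("pics/s1raw.png",sc)
T=cam(viewer,"top")
for im,K in((w,C),(t,T)):
  for P,c in(([[-49,-78,27],[49,-78,27],[49,86,27],[-49,86,27]],(0,255,0)),([[-39,-60,24],[39,-60,24]],(0,255,255)),([[-45,55,38],[45,55,38]],(255,0,255))):
    for p in proj(K,h2w(P)): cv2.circle(im,tuple(int(v) for v in p.round()),2,c,-1)
  for th in (1.35,1.6,1.85):
    for x in(-39,39):
      p=proj(K,h2w([[x,-60+106*np.cos(th)-2*np.sin(th),24+106*np.sin(th)]]))[0]; cv2.circle(im,tuple(int(v) for v in p.round()),2,(255,255,0),-1)
cv2.imwrite("pics/w1.png",w); tt=cv2.resize(t[185:300,335:500],(640,446),interpolation=cv2.INTER_NEAREST)
cv2.imwrite("pics/w1t.png",np.vstack([w,tt])[:, :].copy() if 0 else cv2.resize(np.vstack([w,tt]),None,fx=.7,fy=.7))
```

```text
[[  -1.66184403 -136.98394319  160.76797965]] [0.05768044 0.49124042 0.1739033 ] [-0.5  0.  -0. ]
```

View pics/w1t.png

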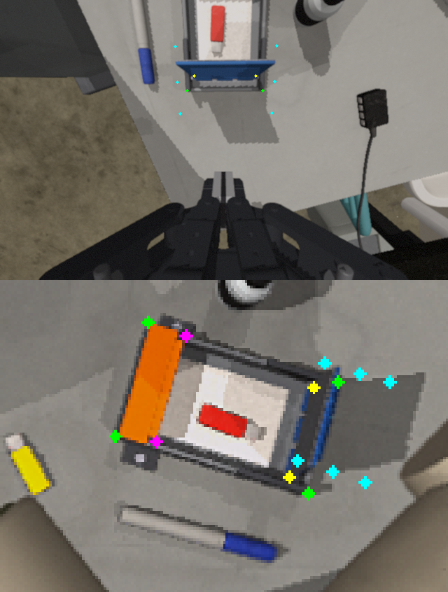

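Wrist view: tray back corners at about (268,130) and (375,130) full-scale, tab edge at rows 90–110. The predicted tray points match, and the tab's edge falls between the 1.35 and 1.6 rad marks, so the fold is about 1.47 rad. Now descend behind the tab.

Call:
carry_out:
  deltas:
    - [1,30,1.7,0,-0.5,0,0]
    - [1,60,1.7,-10,-0.5,0,0]
    - [1,79,1.7,-30,-0.5,0,0]
    - [1,79,1.7,-40,-0.5,0,0]
    - [1,79,1.7,-42,-0.5,0,0]

```text
time_s: 2.12
eef_pos: [442.8, -328.4, 82.4]
ee_rot: [0.42, 0.569, 0.419, -0.569]
force: [0.1, -0.3, 0.3]
grip_width: 0.003
```

```bash
cat > st.py <<'E'
from h import *
from rig import ctrl
s=ctrl.sense(); print("t",round(s["time_s"],2),"h",w2h(s["eef_pos"]).round(1),"Fh",(np.array(s["force"])@hframe()).round(2),delta(s,[0,0,0])[1])
E
python3 st.py
```

```text
t 2.12 h [[  1.1 -94.4  82.4]] Fh [ 0.16 -0.23  0.27] [ 0.1  0.1 -0.1]
```

Call:
carry_out:
  deltas:
    - [1,0,-1,-14,0,0,0]
    - [1,0,-1,-26,0,0,0]
    - [1,1,-1,-33,0,0,0]
    - [1,3,-1,-40,0,0,0]
    - [1,5,-1,-46,0,0,0]

```text
time_s: 2.75
eef_pos: [455.2, -283.6, 76.1]
ee_rot: [0.419, 0.57, 0.419, -0.57]
force: [-0.5, -0.7, 1.1]
grip_width: 0.001
```

```bash
python3 st.py
python3 - <<'E'
from h import *
from rig import ctrl,viewer
s=ctrl.sense();w=viewer.capture("wrist")[:,:,::-1]; t=viewer.capture("top")[:,:,::-1]; cv2.imwrite("pics/w2.png",w)
cv2.imwrite("pics/w2t.png",np.vstack([w[:,:],cv2.resize(t[185:300,335:500],(640,446),interpolation=cv2.INTER_CUBIC)])[::1]) 
im=cv2.imread("pics/w2t.png"); cv2.imwrite("pics/w2t.png",cv2.resize(im,None,fx=.7,fy=.7))
E
```

```text
t 2.75 h [[ -0.5 -47.9  76.1]] Fh [-0.24 -0.79  1.15] [ 0.1  0.  -0. ]
```

View pics/w2t.png

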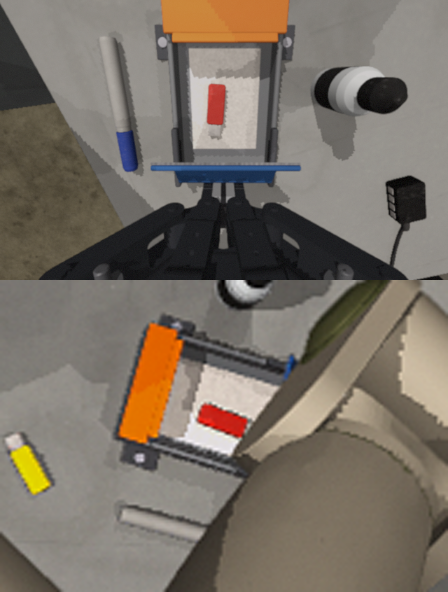

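```bash
cat > ang.py <<'E'
from h import *
def tabangle(C,uv,hy=-60):
    "fold angle whose outer free edge lies on the ray (holder frame y,z)"
    best=[]
    for th in np.arange(-.1,2,.005):
        p=proj(C,h2w([[0,hy+106*np.cos(th)-2*np.sin(th),24+106*np.sin(th)+2*np.cos(th)]]))[0]; best.append((abs(p[1]-uv[1]),th))
    return min(best)
E
python3 - <<'E'
from ang import *
from rig import ctrl,viewer
im=cv2.imread("pics/w2.png"); hsv=cv2.cvtColor(im,cv2.COLOR_BGR2HSV)
k=cv2.inRange(hsv,(100,120,40),(115,255,255)); k[:,:215]=0;k[:,430:]=0;k[:200]=0
r=np.where(k.sum(1)>255*60)[0]; print("blue rows",r.min(),r.max())
C=cam(viewer,"wrist",ctrl.sense())
for row in (r.min(),r.min()+8): print(row,tabangle(C,(320,row)))
E
```

```text
blue rows 237 260
237 (np.float64(0.6720276077196559), np.float64(1.120000000000001))
245 (np.float64(0.2757405344080439), np.float64(1.150000000000001))
```

Call:
carry_out:
  deltas:
    - [1,3,0.5,-6,0,0,0]
    - [1,7,0.5,-12,0,0,0]
    - [1,12,0.5,-18,0,0,0]
    - [1,18,0.5,-24,0,0,0]
    - [1,25,0.5,-28,0,0,0]

```text
time_s: 3.48
eef_pos: [464.1, -256.8, 50.9]
ee_rot: [0.419, 0.57, 0.419, -0.569]
force: [0.1, 1.1, 1.0]
grip_width: -0.001
```

```bash
python3 st.py
```

```text
t 3.48 h [[ -0.  -19.7  50.9]] Fh [-0.25  1.12  0.97] [ 0.1 -0.  -0. ]
```

Call:
carry_out:
  deltas:
    - [1,5,0,-2,0,0,0]
    - [1,9,0,-4,0,0,0]
    - [1,13,0,-5,0,0,0]
    - [1,16,0,-6,0,0,0]
    - [1,19,0,-6,0,0,0]

```text
time_s: 4.1
eef_pos: [465.7, -251.5, 32.1]
ee_rot: [0.419, 0.57, 0.419, -0.569]
force: [0.7, 1.5, 2.6]
grip_width: -0.001
```

```bash
python3 st.py;  python3 - <<'E'
from h import *
from rig import ctrl,viewer
w=viewer.capture("wrist")[:,:,::-1]; cv2.imwrite("pics/w3.png",w)
E
```

```text
t 4.1 h [[ -0.1 -14.2  32.1]] Fh [0.25 1.69 2.58] [ 0.1 -0.   0. ]
```

View pics/w3.png

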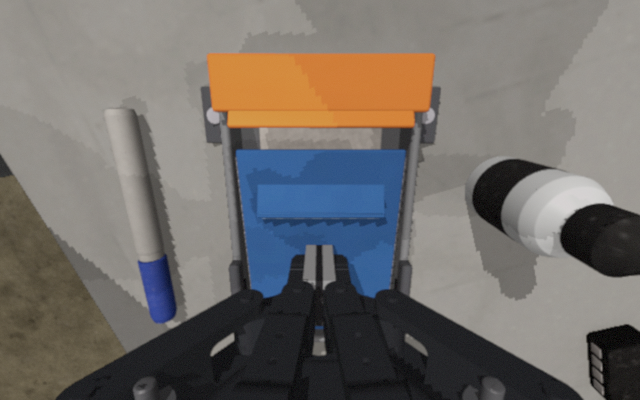

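Tab folded nearly level: free edge at row 150, step foot at row 218, fingertips at (319,245), lip front edge at row 127. Fingers sit centred between hinge and step.

Run:
```python
from ang import *
from rig import ctrl,viewer
C=cam(viewer,"wrist",ctrl.sense())
for n,r,z in(("edge",150,33),("step foot",218,30),("tip front",245,32),("lip front",127,38)): print(n,w2h(onz(C,(320,r),z)).round(1))
print(tabangle(C,(320,150)),tabangle(C,(320,150),-58))
print(w2h(onz(C,[(237,150),(404,150),(229,127),(414,127)],36)).round(1))
```

```text
edge [[-0.7 43.2 33. ]]
step foot [[-0.5  8.  30. ]]
tip front [[-0.5 -6.4 32. ]]
lip front [[-0.7 54.  38. ]]
(np.float64(0.044150288874504895), np.float64(0.15500000000000022)) (np.float64(0.13211391928726357), np.float64(0.21500000000000027))
[[-39.   43.5  36. ]
 [ 38.1  43.7  36. ]
 [-41.7  53.7  36. ]
 [ 41.6  54.   36. ]]
```

Call:
carry_out:
  deltas:
    - [1,2,0,0,0,0,0]
    - [1,3.5,0,0,0,0,0]
    - [1,5,0,0,0,0,0]
    - [1,6,0,0,0,0,0]
    - [1,6,0,0,0,0,0]

```text
time_s: 4.78
eef_pos: [465.6, -251.6, 26.2]
ee_rot: [-0.419, -0.569, -0.419, 0.57]
force: [0.0, 1.2, 0.4]
grip_width: -0.001
```

```bash
python3 st.py
```

```text
t 4.78 h [[ -0.1 -14.3  26.2]] Fh [-0.34  1.15  0.36] [0.1 0.  0. ]
```

Call:
carry_out:
  deltas:
    - [1,0.7,0,0,0,0,0]
    - [1,0.7,0,-3,0,0,0]
    - [1,0.7,0,-7,0,0,0]
    - [1,0.7,0,-11,0,0,0]
    - [1,0.7,0,-14,0,0,0]

```text
time_s: 5.4
eef_pos: [469.9, -237.9, 25.6]
ee_rot: [-0.419, -0.569, -0.419, 0.569]
force: [-0.8, -1.0, 1.0]
grip_width: -0.003
```

```bash
python3 st.py;  python3 - <<'E'
from h import *
from rig import ctrl,viewer
s=ctrl.sense(); w=viewer.capture("wrist")[:,:,::-1]; cv2.imwrite("pics/w4.png",w)
cv2.imwrite("pics/w4c.png",cv2.resize(w[60:330,190:450],None,fx=2.2,fy=2.2,interpolation=cv2.INTER_CUBIC))
E
```

```text
t 5.4 h [[-0.1  0.  25.6]] Fh [-0.48 -1.22  0.95] [0.1 0.  0. ]
```

View pics/w4c.png

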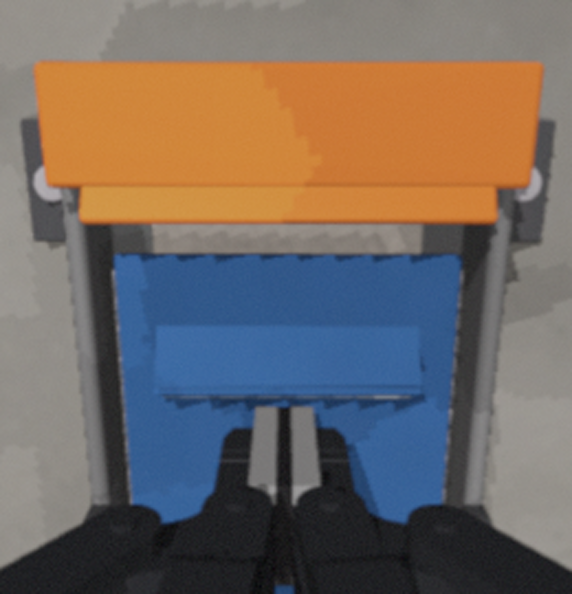

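Close view: fingertips at crop (285,405), just short of the step stripe at row 398. The free edge is at row 254, clear of the lip front at row 222, and the tab lies straight between the rails.

Run:
```python
from ang import *
from rig import ctrl,viewer
C=cam(viewer,"wrist",ctrl.sense())
for n,r,z in(("edge",175.5,26),("step top",236,33),("step foot",241,26),("tip front",244,26),("lip front",161,38)): print(n,w2h(onz(C,(320,r),z)).round(1))
for hy in (-60,-58,-57): print(tabangle(C,(320,175.5),hy))
```

```text
edge [[-0.6 45.3 26. ]]
step top [[-0.5 16.4 33. ]]
step foot [[-0.5 10.5 26. ]]
tip front [[-0.4  8.8 26. ]]
lip front [[-0.7 54.3 38. ]]
(np.float64(0.08116295331123524), np.float64(0.025000000000000105))
(np.float64(0.10961632333101079), np.float64(0.09000000000000016))
(np.float64(0.032078562595984295), np.float64(0.12000000000000019))
```

Call:
carry_out:
  deltas:
    - [1,0.7,0,-3,0,0,0]
    - [1,0.9,0,-6,0,0,0]
    - [1,0.9,0,-9,0,0,0]
    - [1,0.9,0,-12,0,0,0]
    - [1,0.9,0,-15,0,0,0]

```text
time_s: 6.08
eef_pos: [474.4, -223.8, 24.7]
ee_rot: [0.419, 0.57, 0.419, -0.57]
force: [-0.2, -3.1, 2.6]
grip_width: 0.003
```

```bash
python3 st.py;  python3 - <<'E'
from h import *
from rig import ctrl,viewer
s=ctrl.sense(); w=viewer.capture("wrist")[:,:,::-1]; cv2.imwrite("pics/w5.png",w)
cv2.imwrite("pics/w5c.png",cv2.resize(w[60:330,190:450],None,fx=2.2,fy=2.2,interpolation=cv2.INTER_CUBIC))
E
```

```text
t 6.08 h [[-0.1 14.8 24.7]] Fh [ 0.73 -2.99  2.6 ] [ 0.1  0.  -0. ]
```

View pics/w5c.png

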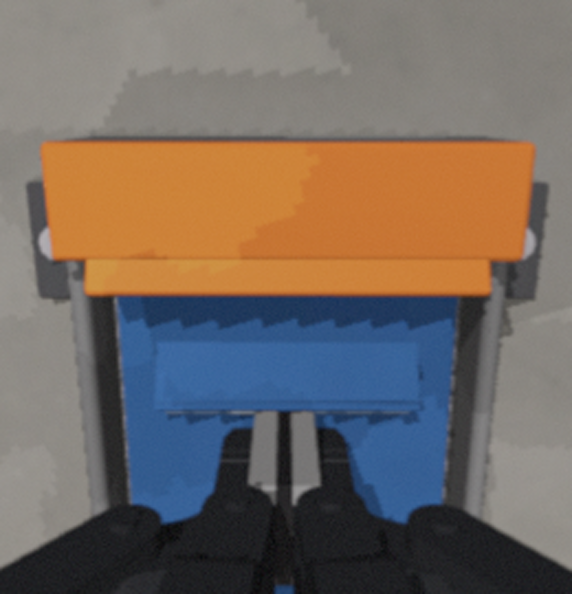

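Tab edge is now hidden beneath the lip's lead-in (crop row 297), with the fingers seated on the step (row 412). About 3 N resists along the slide, so it is moving. Continue.

Call:
carry_out:
  deltas:
    - [1,0,0,-3,0,0,0]
    - [1,0,0,-6,0,0,0]
    - [1,0,0,-9,0,0,0]
    - [1,0,0,-12,0,0,0]
    - [1,0,0,-14,0,0,0]

```text
time_s: 6.75
eef_pos: [478.5, -210.4, 24.7]
ee_rot: [0.419, 0.569, 0.419, -0.569]
force: [-0.9, -2.8, 2.5]
grip_width: -0.002
```

```bash
python3 st.py
```

```text
t 6.75 h [[-0.1 28.9 24.7]] Fh [ 0.01 -2.97  2.45] [ 0.1  0.  -0. ]
```

Still sliding freely; go on toward the stop in small steps.

Call:
carry_out:
  deltas:
    - [1,0,0,-1.5,0,0,0]
    - [1,0,0,-3,0,0,0]
    - [1,0,0,-4,0,0,0]
    - [1,0,0,-5,0,0,0]
    - [1,0,0,-5,0,0,0]

```text
time_s: 7.38
eef_pos: [479.3, -209.3, 24.9]
ee_rot: [-0.421, -0.568, -0.418, 0.571]
force: [-9.9, -24.1, -1.0]
grip_width: 0.002
```

```bash
python3 st.py
```

```text
t 7.38 h [[ 0.3 30.1 24.9]] Fh [ -2.26 -25.96  -0.97] [ 0.2  0.3 -0.1]
```

Run:
```python
from h import *
from rig import ctrl,viewer
s=ctrl.sense(); w=viewer.capture("wrist")[:,:,::-1]; cv2.imwrite("pics/w6.png",w)
cv2.imwrite("pics/w6c.png",cv2.resize(w[60:330,190:450],None,fx=2.2,fy=2.2,interpolation=cv2.INTER_CUBIC))
```

```text
(no output)
```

View pics/w6c.png

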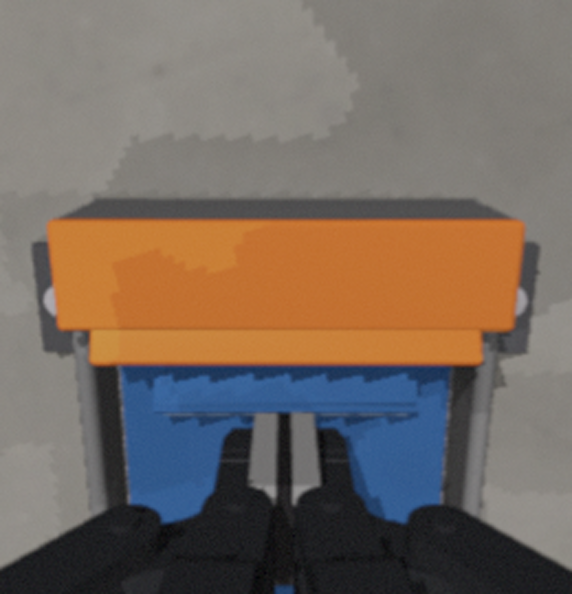

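Run:
```python
from ang import *
from rig import ctrl,viewer
C=cam(viewer,"wrist",ctrl.sense())
for n,r,z in(("step top",60+405/2.2,33),("step foot",60+412/2.2,26),("lip front",226,38)): print(n,w2h(onz(C,(320,r),z)).round(1))
```

```text
step top [[-0.  42.3 33. ]]
step foot [[ 0.  37.1 26. ]]
lip front [[-0.1 53.9 38. ]]
```

Step moved 26 mm (top edge 16.4 → 42.3) and then met a hard stop at 26 N: fully home. Back off the step and lift.

Call:
carry_out:
  deltas:
    - [1,0,0,3,0,0,0]
    - [1,-2,0,5,0,0,0]
    - [1,-10,0,6,0,0,0]
    - [1,-30,0,8,0,0,0]
    - [1,-60,0,10,0,0,0]

```text
time_s: 8.05
eef_pos: [476.5, -214.5, 85.1]
ee_rot: [-0.418, -0.569, -0.42, 0.57]
force: [0.3, -0.4, 0.2]
grip_width: -0.001
```

Call:
carry_out:
  deltas:
    - [1,-30,0,15,0,0,0]
    - [1,-60,0,40,0,0,0]
    - [1,-60,0,50,0,0,0]
    - [1,-60,0,50,0,0,0]
    - [1,-60,0,50,0,0,0]

```text
time_s: 8.68
eef_pos: [461.9, -262.1, 143.7]
ee_rot: [-0.418, -0.569, -0.42, 0.569]
force: [0.1, -0.3, 0.8]
grip_width: 0.001
```

```bash
python3 st.py
python3 - <<'E'
from h import *
from rig import ctrl,viewer
s=ctrl.sense(); C=cam(viewer,"wrist",s); w=viewer.capture("wrist")[:,:,::-1]; cv2.imwrite("pics/w7.png",w)
g=w.copy()
print(proj(C,h2w([[0,41,33],[0,54,38]])))
E
```

```text
t 8.68 h [[ -0.6 -25.4 143.7]] Fh [ 0.18 -0.29  0.8 ] [ 0.1 -0.1  0.1]
[[321.03819152 121.64061157]
 [321.16952247 104.80889674]]
```

View pics/w7.png

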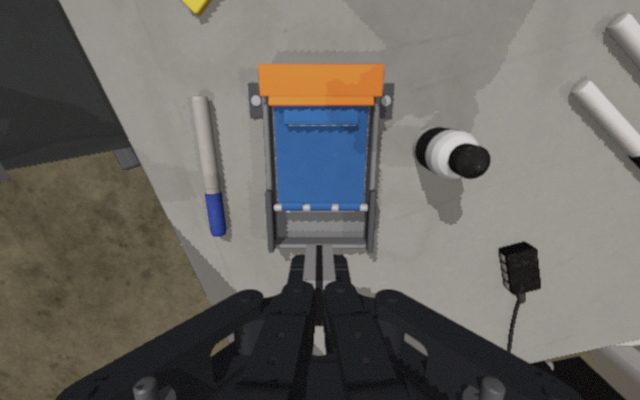

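Released: the tab stays flat beneath the lip (lip front row 105). The step is at row 123 against 121.6 predicted for full slide. The hinge at row 208 has left the tray's end, and the marker and bottle are undisturbed. Hand in.

Run:
```python
from h import *
from rig import ctrl,viewer,order
C=cam(viewer,"wrist",ctrl.sense()); print("hinge y",w2h(onz(C,(320,208),26)).round(1),"step top",w2h(onz(C,(320,122.5),33)).round(1))
print(order.finish_job())
```

```text
hinge y [[ -0.3 -36.   26. ]] step top [[-0.7 40.3 33. ]]
the job is handed in; nothing more can be done
None
```

I folded the blue tab down with the closed fingertips on its outer face and pressed it level. I then pushed the finger step toward the lip until it met a hard stop at about 26 N, backed off, lifted clear and handed the job in at about 9 s; the hand-in gave no verdict.

- **Tab:** after release it stayed flat under the lip. The hinge was at about y −36 mm and the step at about +40 mm, so the slide is roughly 24–26 mm; the goal is more than 21 mm. The wrist force read about zero.
- **Surroundings:** the marker and bottle looked undisturbed in the last view, but I did not measure them. The pen cup, stapler and tape measure were out of that view; the arm never went near them.
- **Memory stick:** it is now covered, so I could not see it at the end. I last saw it lying in the tray while the tab was part folded, and nothing reached in after that.
- **Disagreements:** the step read 42.3 mm while pressed and 40.3 mm after release, within the 2 mm calibration error.

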